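# Third hand for fitting the glaze rack

## Task

Be my third hand while I fit the glaze rack: first, with the rack where it stands, press shut the two flip caps that were left open so no powder gets spilled, then bring the rack upright up to the back panel, standing on the table with its back flush against the panel and centred between the two started screws to within a centimetre. Press it against the panel with a steady push of about 12 N, never ramming it, so that I can drive the screws from behind, and finish while still holding and pressing it there; leave all four vials shut in their wells and everything else on the table alone.

Things in the scene. Friction and masses are not known exactly. Their poses are not given: they have to be found in the camera images.
- rack: loose pine block holding four vials, 54 deep (x) x 256 long (y) x 38 high mm, 0.2 kg; dragging on the table takes 2 to 5 N of a push. Origin: centre of its underside; z up, +x towards its back, the long flat face that goes against the panel. Four square wells, open upward, floors 8 mm above the underside, at x = 0, y = -100, -50, +50, +100 mm; its middle (y -36 to +36 mm) is bare
- rack_front (a point): middle of the rack's front face (the side towards the robot), 20 mm above its underside, 27 mm from its centre along its -x. Axes as the rack's
- rack_back (a point): middle of the rack's back face, 20 mm above its underside, 27 mm from the rack's centre along its +x. Axes as the rack's
- panel: upright plywood panel fixed to the table, rigid, 15 thick x 340 long x 50 high mm, on two steel brackets. Origin: foot of its front face, midway between the screws; x points away from the robot, out of its back (the rack presses towards +x); y along it. Two brass screws, started from behind, stick out 20 mm behind it at y = -75 and +75 mm, 20 mm up; pencil ticks on its top edge mark them
- panel_mid (a point): point on the panel's front face midway between the two screws, 20 mm above the table. Axes as the panel's
- vial_a: square flip-cap vial of blue glaze powder, 28 x 28 mm, 60 mm tall with its cap shut (68 mm above the table in its well), 20 g, standing loosely (well 1.5 mm wider) in one of the rack's wells, which one varies. Origin: centre of its underside, z up; its cap's hinge is on its +x side, the side of the rack's back
- hinge_a (a point): hinge axis of the blue vial's cap: 14 mm behind the vial's centre (+x), 53 mm above its underside; the axis runs along the vial's y
- cap_a (a joint): white flip cap of the blue vial, a disc 28 mm across and 7 mm thick: 0 rad shut, about 1.57 standing upright over its hinge, up to 2.1 thrown back. Stiff hinge (0.008 N m): it stays where it is left, with no snap; it is shut when pressed down to its stop
- vial_b: square flip-cap vial of rust-red glaze powder, 28 x 28 mm, 60 mm tall with its cap shut (68 mm above the table in its well), 20 g, standing loosely (well 1.5 mm wider) in one of the rack's wells, which one varies. Origin: centre of its underside, z up; its cap's hinge is on its +x side, the side of the rack's back
- hinge_b (a point): hinge axis of the rust-red vial's cap: 14 mm behind the vial's centre (+x), 53 mm above its underside; the axis runs along the vial's y
- cap_b (a joint): white flip cap of the rust-red vial, a disc 28 mm across and 7 mm thick: 0 rad shut, about 1.57 standing upright over its hinge, up to 2.1 thrown back. Stiff hinge (0.008 N m): it stays where it is left, with no snap; it is shut when pressed down to its stop
- vial_c: square flip-cap vial of green glaze powder, 28 x 28 mm, 60 mm tall with its cap shut (68 mm above the table in its well), 20 g, standing loosely (well 1.5 mm wider) in one of the rack's wells, which one varies. Origin: centre of its underside, z up; its cap's hinge is on its +x side, the side of the rack's back
- hinge_c (a point): hinge axis of the green vial's cap: 14 mm behind the vial's centre (+x), 53 mm above its underside; the axis runs along the vial's y
- cap_c (a joint): white flip cap of the green vial, a disc 28 mm across and 7 mm thick: 0 rad shut, about 1.57 standing upright over its hinge, up to 2.1 thrown back. Stiff hinge (0.008 N m): it stays where it is left, with no snap; it is shut when pressed down to its stop
- vial_d: square flip-cap vial of yellow glaze powder, 28 x 28 mm, 60 mm tall with its cap shut (68 mm above the table in its well), 20 g, standing loosely (well 1.5 mm wider) in one of the rack's wells, which one varies. Origin: centre of its underside, z up; its cap's hinge is on its +x side, the side of the rack's back
- hinge_d (a point): hinge axis of the yellow vial's cap: 14 mm behind the vial's centre (+x), 53 mm above its underside; the axis runs along the vial's y
- cap_d (a joint): white flip cap of the yellow vial, a disc 28 mm across and 7 mm thick: 0 rad shut, about 1.57 standing upright over its hinge, up to 2.1 thrown back. Stiff hinge (0.008 N m): it stays where it is left, with no snap; it is shut when pressed down to its stop
- pot_a: on the left, hand-made grey clay pinch pot, 72 mm across, 45 mm high, hollow; to be left alone. Origin: centre of its underside
- pot_b: on the right, hand-made grey clay pinch pot, 72 mm across, 45 mm high, hollow; to be left alone. Origin: centre of its underside
- pen: red pen with white tip, 145 mm long, 10 mm thick; to be left alone. Origin: on its underside, near its middle; long axis along x
- marker: teal marker, 110 mm long, 13 mm thick; to be left alone. Origin: on its underside, near its middle; long axis along x
- eraser: black rounded eraser, 28 x 48 x 16 mm; to be left alone. Origin: centre of its underside
- screwdriver: orange-handled screwdriver, 200 mm long, lying behind the panel; to be left alone. Origin: on its underside, near its middle; long axis along x

How it is judged:
On the way, in this order (a step that is already met when the one before it is completed fails the run):
1. all four caps are shut while the rack still stands where it was (within 40 mm) (value of joint each of cap_a, cap_b, cap_c, cap_d below 0.15 rad and distance of rack from where it was at the start of the episode below 0.04 m), for 0.2 s.
2. the rack stands flush against the panel, centred between the screws, pressed on it by the robot with 4 to 18 N for a second (contact force between rack and panel between 4 and 18 N and contact force between the fingers and rack above 2 N and angle between the y axis of rack and the y axis of panel, either way round below 0.035 rad and y of rack_back in the frame of panel between -0.01 and 0.01 m and x of rack_back in the frame of panel above -0.006 m and height (world z) of rack below 0.005 m and angle between rack's own z axis and vertical below 0.05 rad), for 1 s.
At the end, for the whole second after the job is handed in: Robot still presses the rack on the panel with 4 to 18 N; rack at rest, on the table (5 mm), upright (0.05 rad), back within 6 mm of and parallel to the panel (0.035 rad), centred between the screws (10 mm); all four caps shut (0.15 rad), all vials down in their wells (8 mm) and upright (0.12 rad) (all of step 2 and value of joint each of cap_a, cap_b, cap_c, cap_d below 0.15 rad and z of each of vial_a, vial_b, vial_c, vial_d in the frame of rack below 0.016 m and angle between each of vial_a, vial_b, vial_c, vial_d's own z axis and vertical below 0.12 rad and linear speed of rack below 0.02 m/s); the arm keeps its last pose, push and grip.
It fails at once if a pot, pen, marker, eraser or the screwdriver is pushed more than 40 mm from its place (distance of any of pot_a, pot_b, pen, marker, eraser, screwdriver from where it was at the start of the episode above 0.04 m).
It fails at once if the rack is rammed against the panel (over 60 N) (contact force between rack and panel above 60 N).
It fails at once if the rack is tipped (over 0.35 rad) (angle between rack's own z axis and vertical above 0.35 rad).
It also fails if it takes over 72 s, if anything falls off the work surface, if the arm or the gripper's body presses on something with over 40 N, if the wrist force passes 120 N, or if a joint passes its speed limit or range.

## Robot

A 6-joint arm with a two-finger parallel gripper is mounted at the origin on the work surface. World frame = base frame: x ahead of the robot, y to its left, z up, the work surface at z = 0. Lengths are in m, angles in rad, forces in N, time in s.
With the tool pointing down it reaches from about 0.25 to 0.725 m from the base axis. Payload 4 kg.
Tool frame: the origin (TCP) lies at the very end of the fingers, on their centre line; the grasp point (between the pads) lies 19 mm behind it; z points along the fingers, y is the line along which they close (so a half turn about z gives the same grasp; the last joint's range is limited). The gripper opens to 85 mm and grips with 20 to 120 N. Pads are 22 mm wide; open, the fingers measure 114 mm over their backs; the gripper's body (76 mm by 85 mm) begins 54 mm behind the grasp point. The pads swing forward as they close: fully open they stand 13 mm farther back than shut.
Start: joints at [1.209, 0.241, 0.005, 1.335, 0, 1.571], TCP at [0.177, 0.468, 0.231] pointing down, gripper open.
Joint ranges: [-2.72, 2.72], [-1.05, 1.87], [-1.09, 1.28], [-1.99, 2.15], [-1.42, 1.44], [-3.14, 3.14]. Speed limits (rad/s): [2.79, 2.79, 3.14, 3.14, 3.14, 3.14].

## Interface

Orientations are given as a unit quaternion [x, y, z, w].
In Python, from workcell import bot gives the robot as it stands.
- The arm moves only by the tool carry_out, never from a script. Its argument "increments" is one flat list of numbers, 5 for each row, row after row: the finger opening in cm, from 0 to 8.54, then the shift along the tool's x, y, z in cm, then the turn about the tool's z in rad. A call has exactly 5 rows; each row shifts and turns the commanded pose from where the row before left it, along the tool's axes as they then stand; what a row does not reach is not made up. A row lasts 1/8 s, in which the tool goes at most 62.5 mm and 10.7 degrees, less where a joint would pass 70% of its speed; a pose out of reach is approached as far as the arm can. A call with a gripper value outside its range is refused whole. The fingers move at their own pace and stop on an object; the grip force is fixed at half the most. Time passes only in rows, so rows that do not move let the fingers close, or fill a call up. It gives the time, the measured TCP pose, the force, the opening and the grip force at its end, in the units of the state.
- bot.get_obs(): the state, without advancing time (a new reading comes with each control period).
- bot.camera(name): name is "side" or "top" or "wrist"; returns a dict with "pixels" (480x640x3 uint8, blue, green, red), "range_z" (480x640 float32, m along the optical axis (not along the pixel's ray), 0 where there is no reading), "mtx" (3x3 intrinsics, pixels), "eye" and "attitude" of the camera in the world. Camera axes: x right, y down, z forward; pixel columns grow to the right and rows downward; lengths in m; the calibration is good to about 2 mm. A picture is of the moment at which its call begins.
- bot.job_done(): hands the job in; it is judged then, once.
Trained networks look in a picture, given as the dict that the camera call returned (one of the last four; its "shot" number tells which), for a name from the list of things; names that differ only in an ending like _2 or _b are one class to them, and where a whole thing is asked for, a point or a joint stands for the part that bears it (a point fixed in the world has none). Each returns a list of dicts, best first, with "p" (0 to 1); they miss things now and then, are a little off and sometimes report something else, mostly with a low value. They report only what shows in the picture. A call takes as long as a camera call.
- bot.find_in(picture, name): "xyz" ([x, y, z] in m, in the coordinates of the camera as it stood for that picture, good to about 4 mm: the middle of the surface that is visible of it).
- bot.regions_of(picture, name): "mask" (480x640 bool, what is visible of it).
- bot.place_of(picture, name): "xyz" ([x, y, z] in m, in the coordinates of the camera as it stood for that picture, good to about 4 mm: a listed point, or the origin of a listed thing).
The state is a dict: "clock": time; "joint_pos": joint angles; "joint_vel": joint speeds; "tau": joint torques, N m; "eef_pos": TCP position; "tool_rot": TCP orientation; "ft_force": force on the tool from outside, world axes, zero at the start; "ft_torque": the same for the moment, N m; "grip_width": finger opening in m; "grasp_force": force on a finger pad.
Only numpy, scipy, OpenCV 4.12 (cv2) and the standard library are available. Lean on these libraries where they do the work, as an engineer would, in place of code of your own. Each camera call takes 0.05 s, during which the arm holds its last target. There are 200 camera calls.

## Working session

There is one attempt and no reset: what is moved stays moved. The work goes in short steps, Python scripts to look and compute and a tool call to move; the robot and the scene stay as the last step left them, time stands still between calls to the robot, and variables do not carry over. Pictures are saved under pics/ and viewed, at most 10 in all, crops included, and the job is handed in when it is done.

Besides the shell and the picture viewer there is one more tool, called after ">>>" as name(argument=value, ...), one argument or row to a line, values as JSON. carry_out: Moves the arm, as the interface text tells. Its arguments: {"type":"object","properties":{"increments":{"type":"array","items":{"type":"number"}}},"required":["increments"]}

```bash
mkdir -p pics; cat > h.py <<'E'
import numpy as np, cv2
from workcell import bot
from scipy.spatial.transform import Rotation as R
def rot(a):
    a=np.array(a,float); return a if a.shape==(3,3) else R.from_quat(a).as_matrix()
def W(c,p): return rot(c['attitude'])@np.array(p)+np.array(c['eye'])
def cloud(c):
    z=c['range_z'];K=c['mtx'];v,u=np.mgrid[:480,:640]
    P=np.stack([(u-K[0,2])*z/K[0,0],(v-K[1,2])*z/K[1,1],z],-1)
    return P@rot(c['attitude']).T+np.array(c['eye'])
E
python3 - <<'E'
from h import *
o=bot.get_obs();print(o['clock'],o['eef_pos'],R.from_quat(o['tool_rot']).as_matrix().round(3).tolist(),o['ft_force'])
for n in ['top','side']:
    c=bot.camera(n);cv2.imwrite(f'pics/{n}0.png',c['pixels']);print(n,c['eye'],c['attitude'])
    for k in ['rack','rack_front','rack_back','panel','panel_mid','vial_a','vial_b','vial_c','vial_d','hinge_a','cap_a','pot_a','pot_b','pen','marker','eraser']:
        print(k,[(round(d['p'],2),W(c,d['xyz']).round(3).tolist()) for d in bot.place_of(c,k)][:5])
E
```

```text
0.0 [0.17677012 0.46704269 0.23039857] [[-0.935, 0.354, -0.001], [0.354, 0.935, -0.002], [-0.0, -0.002, -1.0]] [ 1.07622116 -1.23277024 -0.11259142]
top [ 0.36063199 -0.00823952  0.96310426] [ 0.71918562 -0.68643411  0.07288238 -0.07917336]
rack [(0.65, [0.506, -0.047, -0.001])]
rack_front [(0.96, [0.483, -0.055, 0.021])]
rack_back [(0.8, [0.534, -0.04, 0.018])]
panel [(0.95, [0.679, 0.011, -0.0])]
panel_mid [(0.71, [0.681, 0.011, 0.015])]
vial_a [(0.76, [0.493, 0.002, 0.005]), (0.71, [0.49, 0.051, 0.011]), (0.57, [0.52, -0.094, 0.007]), (0.49, [0.525, -0.144, 0.009])]
vial_b [(0.76, [0.493, 0.002, 0.005]), (0.71, [0.49, 0.051, 0.011]), (0.57, [0.52, -0.094, 0.007]), (0.49, [0.525, -0.144, 0.009])]
vial_c [(0.76, [0.493, 0.002, 0.005]), (0.71, [0.49, 0.051, 0.011]), (0.57, [0.52, -0.094, 0.007]), (0.49, [0.525, -0.144, 0.009])]
vial_d [(0.76, [0.493, 0.002, 0.005]), (0.71, [0.49, 0.051, 0.011]), (0.57, [0.52, -0.094, 0.007]), (0.49, [0.525, -0.144, 0.009])]
hinge_a [(0.78, [0.538, -0.143, 0.059]), (0.69, [0.508, 0.008, 0.063]), (0.63, [0.499, 0.054, 0.058]), (0.57, [0.526, -0.095, 0.064])]Traceback (most recent call last):
  File "<stdin>", line 6, in <module>
ValueError: it knows: eraser, hinge, marker, panel, panel_mid, pen, pot, rack, rack_back, rack_front, screwdriver, vial
```

View pics/top0.png

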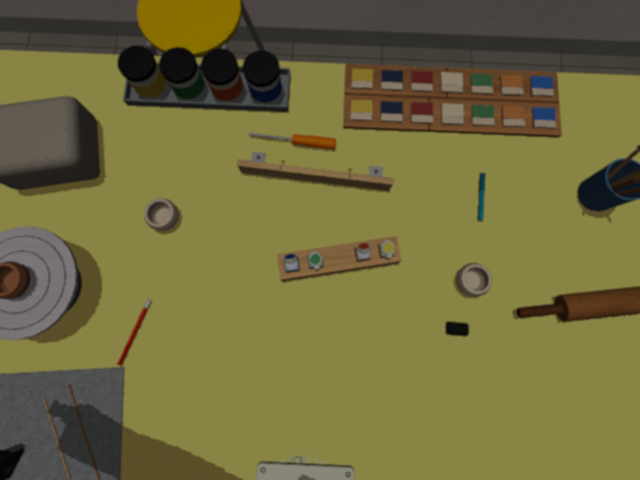

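```bash
python3 - <<'E'
from h import *
c=bot.camera('top');s=bot.camera('side')
print(s['eye'],rot(s['attitude']).round(2).tolist())
for n,k in [('side',x) for x in ['rack','rack_front','rack_back','panel','panel_mid','vial','hinge','pot','marker','pen','eraser']]:
    try: print(k,[(round(d['p'],2),W(s,d['xyz']).round(3).tolist()) for d in bot.place_of(s,k+('_a' if k in('vial','hinge','pot') else ''))][:5])
    except Exception as e: print(k,e)
P=cloud(c);S=cloud(s)
for nm,cc,PP in (('top',c,P),('side',s,S)):
    for k in ['rack','panel']:
        m=bot.regions_of(cc,k)[0]['mask'];q=PP[m&(cc['range_z']>0)]
        lo,hi=((.03,.043) if k=='rack' else (.044,.056))
        q=q[(q[:,2]>lo)&(q[:,2]<hi)]
        r=cv2.minAreaRect((q[:,:2]*1000).astype(np.float32))
        print(nm,k,len(q),r,np.round(cv2.boxPoints(r),1).tolist())
# high points around the rack
m=(P[...,2]>.045)&(P[...,0]>.43)&(P[...,0]<.6)&(abs(P[...,1]+.045)<.14)
n,l,st,ce=cv2.connectedComponentsWithStats(m.astype(np.uint8))
for i in range(1,n):
    q=P[l==i]; print('top',st[i].tolist(),q.min(0).round(3),q.max(0).round(3),np.median(q,0).round(3))
big=cv2.resize(c['pixels'][220:300,260:420],None,fx=5,fy=5,interpolation=3)
S8=cv2.convertScaleAbs(s['pixels'],alpha=1.6)
cv2.imwrite('pics/top1.png',cv2.convertScaleAbs(big,alpha=1.5))
cv2.imwrite('pics/side1.png',S8)
E
```

```text
[ 0.19340366 -0.99269324  0.74075185] [[0.94, -0.16, 0.3], [-0.34, -0.5, 0.8], [0.02, -0.85, -0.52]]
rack [(0.72, [0.501, -0.049, -0.001])]
rack_front [(0.95, [0.482, -0.052, 0.022])]
rack_back [(0.92, [0.531, -0.04, 0.022])]
panel [(0.68, [0.681, 0.005, -0.006]), (0.67, [0.508, 0.004, 0.066]), (0.63, [0.539, -0.142, 0.06])]
panel_mid [(0.91, [0.683, 0.01, 0.023]), (0.53, [0.473, -0.337, -0.0])]
vial [(0.81, [0.515, -0.097, 0.007]), (0.77, [0.489, 0.046, 0.012]), (0.66, [0.496, -0.002, 0.009]), (0.53, [0.522, -0.149, 0.01]), (0.23, [0.68, 0.007, -0.002])]
hinge [(0.91, [0.533, -0.093, 0.06]), (0.88, [0.542, -0.142, 0.061]), (0.68, [0.502, 0.053, 0.063]), (0.67, [0.509, 0.005, 0.067])]
pot [(0.56, [0.474, -0.335, 0.0])]
marker [(0.6, [0.653, -0.361, -0.001]), (0.19, [0.533, -0.043, 0.024])]
pen [(0.74, [0.332, 0.378, 0.002]), (0.16, [0.659, -0.363, -0.001])]
eraser [(0.57, [0.37, -0.303, -0.003]), (0.5, [0.656, -0.365, -0.003]), (0.48, [0.521, -0.149, 0.007])]
top rack 2066 ((506.79132080078125, -47.022308349609375), (54.617034912109375, 255.33949279785156), 11.5945463180542) [[454.39
[... 631 characters left out ...]
10000610351562], [508.29998779296875, 81.69999694824219]]
side panel 658 ((689.3167724609375, 10.093704223632812), (348.7011413574219, 19.670076370239258), 85.45460510253906) [[665.7000122070312, -162.89999389648438], [685.2999877929688, -164.5], [712.9000244140625, 183.10000610351562], [693.2999877929688, 184.6999969482422]]
top [379, 240, 16, 18, 218] [ 0.508 -0.159  0.046] [ 0.543 -0.13   0.072] [ 0.525 -0.143  0.066]
top [355, 243, 15, 18, 224] [ 0.501 -0.11   0.046] [ 0.533 -0.081  0.088] [ 0.516 -0.094  0.071]
top [308, 251, 15, 18, 206] [ 0.478 -0.014  0.046] [0.513 0.016 0.072] [0.495 0.002 0.067]
top [283, 253, 16, 19, 228] [0.471 0.035 0.045] [0.506 0.065 0.092] [0.487 0.05  0.066]
```

View pics/top1.png

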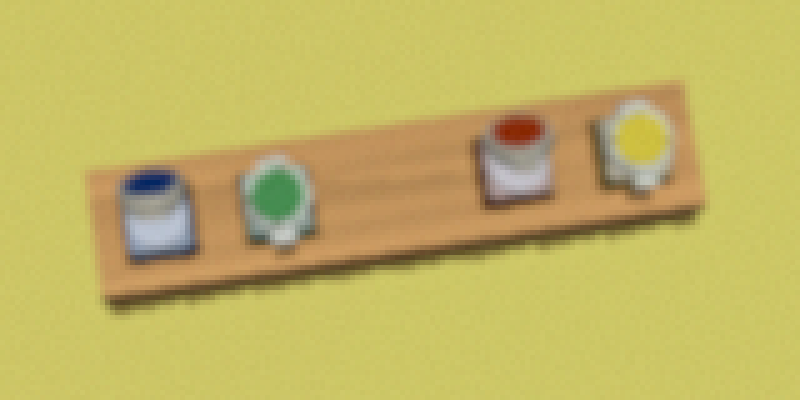

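View pics/side1.png

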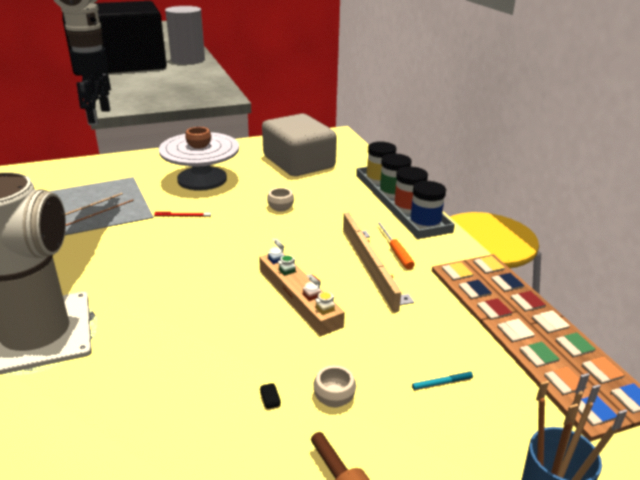

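Top crop: the blue (150,215) and red (515,160) vials have their caps standing up, while green and yellow are shut. The side view shows the same, with the raised caps at (279,245) and (313,283). I'll carry the closed fingers to a point behind the blue cap, then sweep it forward and press.

>>> carry_out(
  increments=[0,-4.85,-2.5,1,0,0,-4.85,-2.5,1,0,0,-4.85,-2.5,1,0,0,-4.85,-2.5,1,0,0,-4.85,-2.5,1,0],
)

```text
clock: 2.02
eef_pos: [0.3606, 0.2636, 0.1813]
tool_rot: [0.18, 0.984, 0.0, 0.0]
ft_force: [0.0, 1.2, 0.7]
grip_width: 0.0001
grasp_force: 0.0
```

>>> carry_out(
  increments=[0,-4.85,-2.5,1,0,0,-4.85,-2.5,1,0,0,-4.85,-2.5,1,0,0,-4.85,-2.5,1,0,0,-4.85,-2.5,1,0],
)

```text
clock: 2.65
eef_pos: [0.5433, 0.0607, 0.1311]
tool_rot: [0.18, 0.984, 0.0, 0.0]
ft_force: [0.6, 0.1, 0.0]
grip_width: -0.0002
grasp_force: 0.0
```

>>> carry_out(
  increments=[0,0,0,0,0.18,0,0,0,0,0.18,0,0,0,0,0.18,0,0,0,0,0.18,0,0,0,0,0.18],
)

```text
clock: 3.28
eef_pos: [0.5421, 0.0621, 0.1312]
tool_rot: [0.592, 0.806, -0.0, -0.0]
ft_force: [0.3, -0.0, -0.8]
grip_width: 0.0003
grasp_force: 0.0
```

>>> carry_out(
  increments=[0,0,0,0,0.11,0,0,0,0,0,0,0,0,0,0,0,0,0,0,0,0,0,0,0,0],
)

```text
clock: 3.9
eef_pos: [0.5421, 0.0622, 0.1313]
tool_rot: [0.633, 0.774, 0.0, 0.0]
ft_force: [-0.3, -0.4, 0.7]
grip_width: -0.0001
grasp_force: 0.0
```

>>> carry_out(
  increments=[0,0,0,2,0,0,0,0,2,0,0,0,0,1.7,0,0,0,0,0,0,0,0,0,0,0],
)

```text
clock: 4.53
eef_pos: [0.5426, 0.0622, 0.0749]
tool_rot: [0.633, 0.774, 0.0, 0.0]
ft_force: [-0.8, -0.1, 0.9]
grip_width: -0.0001
grasp_force: 0.0
```

>>> carry_out(
  increments=[0,0,-1,0,0,0,0,-1,0,0,0,0,-0.7,0,0,0,0,-0.7,0,0,0,0,-0.5,0,0],
)

```text
clock: 5.15
eef_pos: [0.5034, 0.0544, 0.0745]
tool_rot: [0.633, 0.774, 0.0, 0.0]
ft_force: [0.1, 0.4, 1.3]
grip_width: -0.0003
grasp_force: 0.4
```

>>> carry_out(
  increments=[0,0,-0.5,0,0,0,0,-0.5,0,0,0,0,-0.5,0,0,0,0,-0.3,0,0,0,0,0,0,0],
)

```text
clock: 5.78
eef_pos: [0.4858, 0.0508, 0.0742]
tool_rot: [0.633, 0.774, -0.0, -0.0]
ft_force: [0.6, -0.2, 0.1]
grip_width: -0.0
grasp_force: 0.0
```

```bash
python3 - <<'E'
from h import *
o=bot.get_obs();print(o['eef_pos'],o['joint_pos'],o['ft_force'])
c=bot.camera('side');u=c['pixels'][200:360,200:380]
cv2.imwrite('pics/s2.png',cv2.resize(cv2.convertScaleAbs(u,alpha=1.6),None,fx=4,fy=3.7,interpolation=2))
E
```

```text
[0.48584325 0.05079484 0.07421903] [ 1.04210890e-01  3.48528700e-01 -2.84886566e-01  9.37840290e-01
 -6.35535873e-05  1.47603256e+00] [ 0.62964853 -0.19486938  0.11079426]
```

View pics/s2.png

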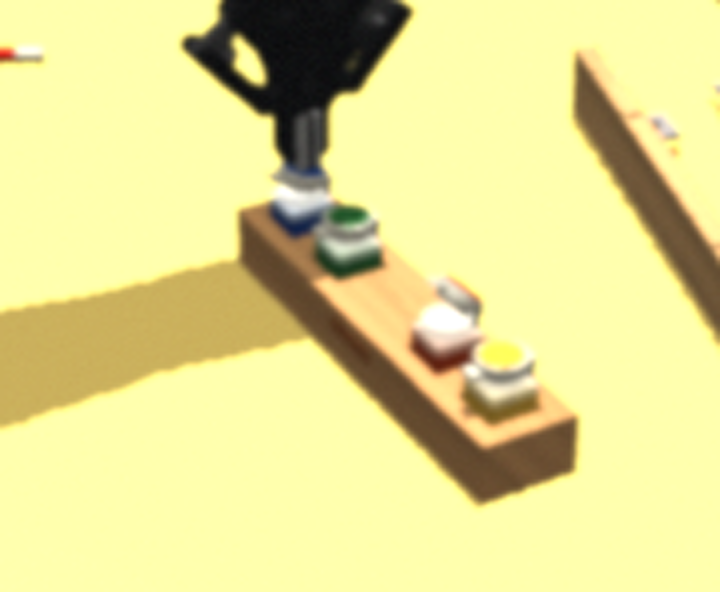

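The blue cap (300,180) is folded over under the fingertip, and the red cap (458,298) still stands open. Now pressing the blue one down.

>>> carry_out(
  increments=[0,0,0,0.2,0,0,0,0,0.2,0,0,0,0,0.1,0,0,0,0,0.1,0,0,0,0,0,0],
)

```text
clock: 6.45
eef_pos: [0.4862, 0.0509, 0.0682]
tool_rot: [0.633, 0.774, 0.0, -0.0]
ft_force: [-0.0, 0.3, 0.1]
grip_width: 0.0001
grasp_force: 0.0
```

>>> carry_out(
  increments=[0,0,0,0.1,0,0,0,0,0.05,0,0,0,0,0.05,0,0,0,0,0,0,0,0,0,0,0],
)

```text
clock: 7.08
eef_pos: [0.4864, 0.0509, 0.0679]
tool_rot: [0.633, 0.774, 0.0, 0.0]
ft_force: [-4.3, -0.5, 10.7]
grip_width: 0.0001
grasp_force: 5.8
```

>>> carry_out(
  increments=[0,0,0,-2,0,0,0,0,-2.6,0,0,-3,1.4,0,0,0,-4,1.4,0,0,0,-4,1.4,0,0],
)

```text
clock: 7.7
eef_pos: [0.5499, -0.0494, 0.1125]
tool_rot: [0.633, 0.774, 0.0, 0.0]
ft_force: [-0.1, -1.0, 0.4]
grip_width: -0.0
grasp_force: 0.0
```

>>> carry_out(
  increments=[0,-4,1.4,0,0,0,0,0,0,0,0,0,0,2,0,0,0,0,2,0,0,0,0,0,0],
)

```text
clock: 8.32
eef_pos: [0.5686, -0.084, 0.0705]
tool_rot: [0.633, 0.774, -0.001, -0.002]
ft_force: [-0.0, 0.5, -0.5]
grip_width: 0.0004
grasp_force: 0.0
```

>>> carry_out(
  increments=[0,-0.2,0,-0.3,0,0,0,-1,0,0,0,0,-1,0,0,0,0,-0.7,0,0,0,0,-0.7,0,0],
)

```text
clock: 8.95
eef_pos: [0.5372, -0.094, 0.0755]
tool_rot: [0.633, 0.774, 0.0, 0.0]
ft_force: [0.4, 0.2, 0.1]
grip_width: -0.0002
grasp_force: 0.0
```

>>> carry_out(
  increments=[0,0,-0.5,0,0,0,0,-0.5,0,0,0,0,-0.5,0,0,0,0,-0.5,0,0,0,0,0,0,0],
)

```text
clock: 9.57
eef_pos: [0.5177, -0.0978, 0.0752]
tool_rot: [0.633, 0.774, -0.0, -0.0]
ft_force: [0.8, -0.2, 1.0]
grip_width: 0.0002
grasp_force: 0.0
```

>>> carry_out(
  increments=[0,0,0,0.2,0,0,0,0,0.2,0,0,0,0,0.1,0,0,0,0,0,0,0,0,0,0,0],
)

```text
clock: 10.2
eef_pos: [0.5182, -0.0977, 0.0703]
tool_rot: [0.633, 0.774, 0.0, -0.0]
ft_force: [0.2, 0.3, 0.3]
grip_width: -0.0
grasp_force: 0.0
```

>>> carry_out(
  increments=[0,0,0,0.2,0,0,0,0,0.1,0,0,0,0,0.1,0,0,0,0,0,0,0,0,0,0,0],
)

```text
clock: 10.82
eef_pos: [0.5183, -0.0978, 0.0679]
tool_rot: [0.633, 0.774, 0.0, 0.001]
ft_force: [-3.3, 0.3, 10.3]
grip_width: 0.0003
grasp_force: 5.4
```

>>> carry_out(
  increments=[0,0,0,-3,0,0,0,0,-4,0,8.5,1.8,-3,-3,0,8.5,1.8,-4,0,0,8.5,1.4,-5,0,0],
)

```text
clock: 11.45
eef_pos: [0.3903, -0.0721, 0.1667]
tool_rot: [0.633, 0.774, 0.0, 0.001]
ft_force: [-0.8, -0.3, 1.3]
grip_width: 0.0541
grasp_force: 0.0
```

```bash
cat > look.py <<'E'
from h import *
o=bot.get_obs();print(o['clock'],o['eef_pos'],o['joint_pos'].round(3) if hasattr(o['joint_pos'],'round') else o['joint_pos'],o['ft_force'])
c=bot.camera('top');s=bot.camera('side')
for nm,cc in (('top',c),('side',s)):
    PP=cloud(cc)
    for k in ['rack','panel']:
        r0=bot.regions_of(cc,k)
        if not r0: print('none',k);continue
        q=PP[r0[0]['mask']&(cc['range_z']>0)]
        lo,hi=((.03,.043) if k=='rack' else (.044,.056))
        q=q[(q[:,2]>lo)&(q[:,2]<hi)]
        r=cv2.minAreaRect((q[:,:2]*1000).astype(np.float32))
        print(nm,k,len(q),np.round(r[0],1),np.round(r[1],1),round(r[2],2))
    for k in ['rack','rack_back','rack_front','panel_mid']:
        print(k,[(round(d['p'],2),W(cc,d['xyz']).round(3).tolist()) for d in bot.place_of(cc,k)][:1])
P=cloud(c)
m=(P[...,2]>.05)&(P[...,0]>.43)&(P[...,0]<.72)&(abs(P[...,1]+.02)<.18)
n,l,st,ce=cv2.connectedComponentsWithStats(m.astype(np.uint8))
for i in range(1,n):
    if st[i][4]>60:
        q=P[l==i]; print('top',st[i][4],q.max(0).round(3),np.median(q,0).round(3))
cv2.imwrite('pics/t.png',cv2.resize(cv2.convertScaleAbs(c['pixels'][130:290,230:430],alpha=1.4),None,fx=4,fy=3.7,interpolation=2))
cv2.imwrite('pics/s.png',cv2.resize(cv2.convertScaleAbs(s['pixels'][190:350,230:430],alpha=1.5),None,fx=4,fy=3.7,interpolation=2))
E
python3 look.py; cp pics/s.png pics/s3.png
```

```text
11.45 [ 0.39026396 -0.07213248  0.16672399] [-0.183  0.08  -0.364  1.125  0.     1.188] [-0.79861175 -0.32520259  1.34080954]
top rack 1417 [507.1 -46.9] [ 54.8 255.6] 11.67
top panel 1078 [690.   11.6] [334.1  19.2] 85.43
rack [(0.56, [0.508, -0.05, -0.002])]
rack_back [(0.88, [0.533, -0.043, 0.02])]
rack_front [(0.88, [0.479, -0.05, 0.019])]
panel_mid [(0.92, [0.681, 0.011, 0.017])]
side rack 1167 [505.2 -48.2] [ 56.2 265.2] 11.83
side panel 657 [688.3   7.6] [343.3  18.5] 85.59
rack [(0.57, [0.502, -0.052, 0.002])]
rack_back [(0.84, [0.534, -0.042, 0.022])]
rack_front [(0.74, [0.484, -0.051, 0.02])]
panel_mid []
top 67 [0.702 0.1   0.054] [0.694 0.079 0.051]
top 99 [0.695 0.021 0.054] [ 0.687 -0.018  0.051]
top 85 [ 0.689 -0.057  0.055] [ 0.681 -0.091  0.051]
top 271 [ 0.543 -0.032  0.603] [ 0.435 -0.048  0.589]
top 202 [0.513 0.016 0.072] [0.495 0.002 0.067]
top 207 [0.505 0.065 0.071] [0.486 0.05  0.067]
```

View pics/s3.png

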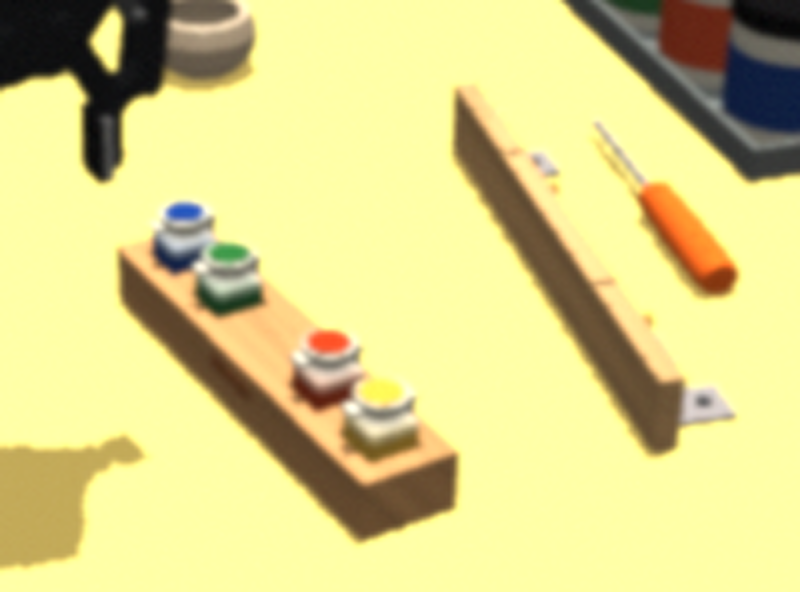

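All four caps now lie flat: blue (184,220), green (228,262), red (328,350) and yellow (381,398). The rack hasn't moved. Next I'll straddle its bare middle.

>>> carry_out(
  increments=[8.5,0.1,4,0,0,8.5,0,4,0,0,8.5,0,3.9,0,0,8.5,0,0,4,0,8.5,0,0,4,0],
)

```text
clock: 12.78
eef_pos: [0.5083, -0.0478, 0.0854]
tool_rot: [0.633, 0.774, 0.0, 0.001]
ft_force: [0.1, 0.3, -1.2]
grip_width: 0.0849
grasp_force: 0.0
```

>>> carry_out(
  increments=[8.5,0,0,3,0,8.5,0,0,2.5,0,8.5,0,0,2.2,0,8.5,0,0,0,0,8.5,0,0,0,0],
)

```text
clock: 13.4
eef_pos: [0.5078, -0.048, 0.0099]
tool_rot: [0.633, 0.774, 0.0, 0.0]
ft_force: [-0.3, -0.4, -0.7]
grip_width: 0.0852
grasp_force: 0.0
```

>>> carry_out(
  increments=[4.8,0,0,0,0,4.8,0,0,0,0,4.8,0,0,0,0,4.8,0,0,0,0,4.8,0,0,0,0],
)

```text
clock: 14.02
eef_pos: [0.5079, -0.0481, 0.0105]
tool_rot: [0.633, 0.774, 0.0, 0.001]
ft_force: [-0.8, -0.7, 5.9]
grip_width: 0.053
grasp_force: 64.5
```

>>> carry_out(
  increments=[4.8,0,0,-0.3,0,4.8,0,0,-0.3,0,4.8,0,0,0,0.09,4.8,0,0,0,0.1,4.8,0,0,0,0.09],
)

```text
clock: 14.65
eef_pos: [0.5068, -0.0478, 0.015]
tool_rot: [0.736, 0.677, -0.0, -0.0]
ft_force: [-0.4, -0.9, -4.0]
grip_width: 0.0529
grasp_force: 63.4
```

>>> carry_out(
  increments=[4.8,1.2,1.5,0,0,4.8,1.6,2.4,0,0,4.8,1.7,2.8,0,0,4.8,1.6,2.5,0,0,4.8,1.2,1.7,0,0],
)

```text
clock: 15.28
eef_pos: [0.6225, 0.0167, 0.0148]
tool_rot: [0.735, 0.678, -0.0, -0.0]
ft_force: [0.6, 0.7, -2.1]
grip_width: 0.053
grasp_force: 63.5
```

```bash
python3 look.py
```

```text
15.275 [0.62254683 0.01671253 0.01475406] [0.027 0.644 0.04  0.968 0.    1.678] [ 0.64104304  0.67777172 -2.12235964]
top rack 163 [614.2 -92.8] [32.7 55.2] 86.17
top panel 460 [690.5  12.1] [338.9  18.9] 85.28
rack []
rack_back []
rack_front []
panel_mid []
side rack 636 [623.5  -1.5] [226.9  55.7] 85.45
none panel
rack [(0.81, [0.621, 0.015, 0.004])]
rack_back [(0.6, [0.654, 0.019, 0.027])]
rack_front [(0.66, [0.601, 0.022, 0.024])]
panel_mid [(0.56, [0.682, 0.009, 0.022])]
top 14430 [0.706 0.146 0.598] [0.504 0.013 0.546]
```

View pics/s.png

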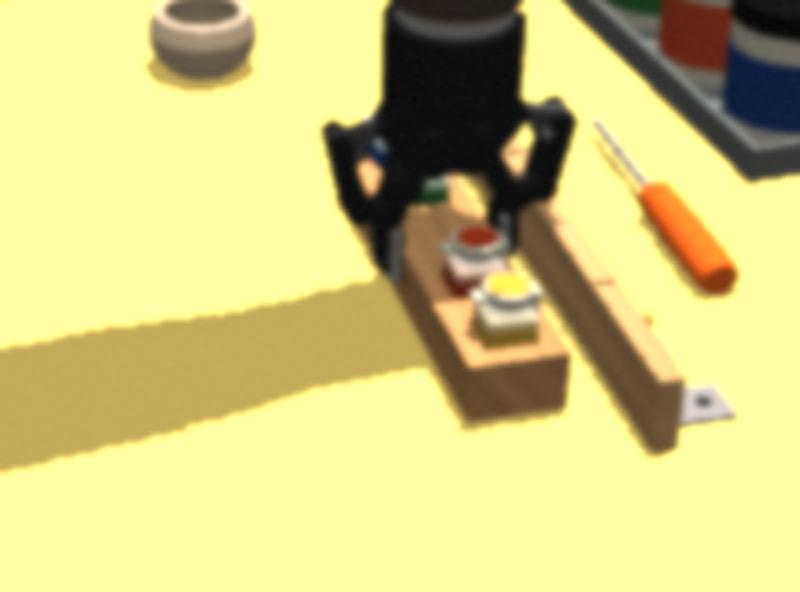

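The rack is parallel to the panel with about a 30 mm gap and its vials are upright. Lowering and releasing it.

>>> carry_out(
  increments=[4.8,0,0,0.2,0,4.8,0,0,0.2,0,4.8,0,0,0.05,0,5.6,0,0,0,0,6.4,0,0,0,0],
)

```text
clock: 16.6
eef_pos: [0.6223, 0.016, 0.0114]
tool_rot: [0.735, 0.678, 0.001, 0.0]
ft_force: [0.1, -0.1, 0.3]
grip_width: 0.064
grasp_force: 0.0
```

>>> carry_out(
  increments=[6.4,0,0,0,0,6.4,0,0,-3,0,6.4,0,0,-5,0,6.4,0,0,-5,0,6.4,0,0,-2,0],
)

```text
clock: 17.23
eef_pos: [0.6237, 0.0161, 0.1652]
tool_rot: [0.735, 0.678, 0.003, 0.002]
ft_force: [0.8, -0.1, -0.1]
grip_width: 0.0643
grasp_force: 0.0
```

>>> carry_out(
  increments=[4,0,-4,0,0,4,0,-5,0,0,4,0,-5,0,0,4,0,-5,0,0,4,0,-3,0,0],
)

```text
clock: 17.85
eef_pos: [0.4, 0.0339, 0.161]
tool_rot: [0.735, 0.678, -0.0, -0.0]
ft_force: [1.2, 0.2, 0.6]
grip_width: 0.0397
grasp_force: 0.0
```

```bash
python3 look.py
```

```text
17.85 [0.39996388 0.03386636 0.16097186] [ 0.084  0.095 -0.363  1.113  0.     1.736] [1.18738633 0.21926577 0.61717508]
top rack 2067 [622.5  17.5] [256.1  56. ] 85.55
top panel 1115 [690.   11.8] [339.1  19. ] 85.43
rack [(0.97, [0.622, 0.016, -0.004])]
rack_back [(0.89, [0.652, 0.016, 0.019])]
rack_front [(0.65, [0.595, 0.017, 0.019])]
panel_mid [(0.92, [0.682, 0.01, 0.021])]
side rack 872 [621.5  11.5] [260.4  55.9] 85.17
side panel 649 [689.3   5.2] [339.8  20.6] 85.12
rack [(0.64, [0.618, 0.015, -0.002])]
rack_back [(0.84, [0.65, 0.016, 0.021])]
rack_front [(0.83, [0.597, 0.02, 0.02])]
panel_mid []
top 192 [0.648 0.131 0.073] [0.628 0.116 0.067]
top 194 [0.643 0.082 0.072] [0.623 0.067 0.067]
top 190 [ 0.635 -0.018  0.072] [ 0.615 -0.032  0.067]
top 195 [ 0.632 -0.067  0.073] [ 0.611 -0.081  0.067]
top 978 [0.447 0.081 0.604] [0.435 0.029 0.591]
```

>>> carry_out(
  increments=[5,0,0,0,-0.17,5,0,0,0,-0.18,5,0,0,0,-0.17,5,0,0,0,-0.18,5,0,0,0,-0.17],
)

```text
clock: 19.18
eef_pos: [0.4025, 0.0338, 0.1607]
tool_rot: [0.378, 0.926, -0.0, -0.0]
ft_force: [0.1, 0.6, -0.4]
grip_width: 0.0501
grasp_force: 0.0
```

>>> carry_out(
  increments=[5,0,0,0,-0.18,5,0,0,0,-0.17,5,0,0,0,-0.18,5,0,0,0,-0.17,5,0,0,0,0],
)

```text
clock: 19.8
eef_pos: [0.4025, 0.0338, 0.1607]
tool_rot: [0.042, 0.999, -0.0, -0.0]
ft_force: [0.3, 0.8, -0.0]
grip_width: 0.0502
grasp_force: 0.0
```

>>> carry_out(
  increments=[5,-4,0,3,0,5,-5,0,4,0,5,-4,0,4,0,5,-2,0,2,0,5,-1,0,1.5,0],
)

```text
clock: 20.42
eef_pos: [0.5611, 0.0207, 0.0151]
tool_rot: [0.042, 0.999, -0.0, -0.001]
ft_force: [-0.4, 0.1, -0.3]
grip_width: 0.0499
grasp_force: 0.0
```

>>> carry_out(
  increments=[5,0,0,0.5,0,5,0,0,0.4,0,5,-0.7,0,0,0,5,-0.7,0,0,0,5,-0.4,0,0,0],
)

```text
clock: 21.05
eef_pos: [0.5798, 0.0194, 0.0086]
tool_rot: [0.041, 0.999, 0.0, 0.001]
ft_force: [0.4, 0.2, -1.1]
grip_width: 0.0498
grasp_force: 0.0
```

>>> carry_out(
  increments=[5,-0.2,0,0,0,5,-0.2,0,0,0,5,-0.2,0,0,0,5,-0.2,0,0,0,5,-0.2,0,0,0],
)

```text
clock: 21.68
eef_pos: [0.5883, 0.0185, 0.0076]
tool_rot: [0.041, 0.999, -0.0, -0.0]
ft_force: [-2.7, 0.4, -0.2]
grip_width: 0.05
grasp_force: 0.7
```

>>> carry_out(
  increments=[5,-0.3,0,0,0,5,-0.3,0,0,0,5,-0.3,0,0,0,5,-0.3,0,0,0,5,-0.3,0,0,0],
)

```text
clock: 22.3
eef_pos: [0.6038, 0.0173, 0.0077]
tool_rot: [0.041, 0.999, -0.0, -0.0]
ft_force: [-1.1, -0.8, -1.9]
grip_width: 0.0502
grasp_force: 0.5
```

>>> carry_out(
  increments=[5,-0.15,0,0,0,5,-0.15,0,0,0,5,-0.1,0,0,0,5,0,0,0,0,5,0,0,0,0],
)

```text
clock: 22.92
eef_pos: [0.6077, 0.017, 0.0079]
tool_rot: [0.041, 0.999, -0.0, 0.0]
ft_force: [-0.6, 0.1, 0.2]
grip_width: 0.0499
grasp_force: 0.3
```

```bash
python3 look.py
```

```text
22.925 [0.60774758 0.01697501 0.00786917] [ 0.028  0.627 -0.014  0.93  -0.     0.11 ] [-0.61023268  0.06554963  0.16637618]
top rack 271 [638.2 -87.7] [49.1 55. ] 86.12
top panel 510 [690.  12.] [339.  19.] 85.38
rack []
rack_back []
rack_front []
panel_mid []
side rack 531 [642.3 -21.8] [191.3  56.7] 86.11
none panel
rack [(0.76, [0.641, 0.017, 0.001])]
rack_back [(0.29, [0.653, -0.087, 0.059])]
rack_front [(0.93, [0.623, 0.015, 0.019])]
panel_mid [(0.77, [0.681, 0.009, 0.02])]
top 13174 [0.706 0.159 0.592] [0.501 0.014 0.539]
```

View pics/s.png

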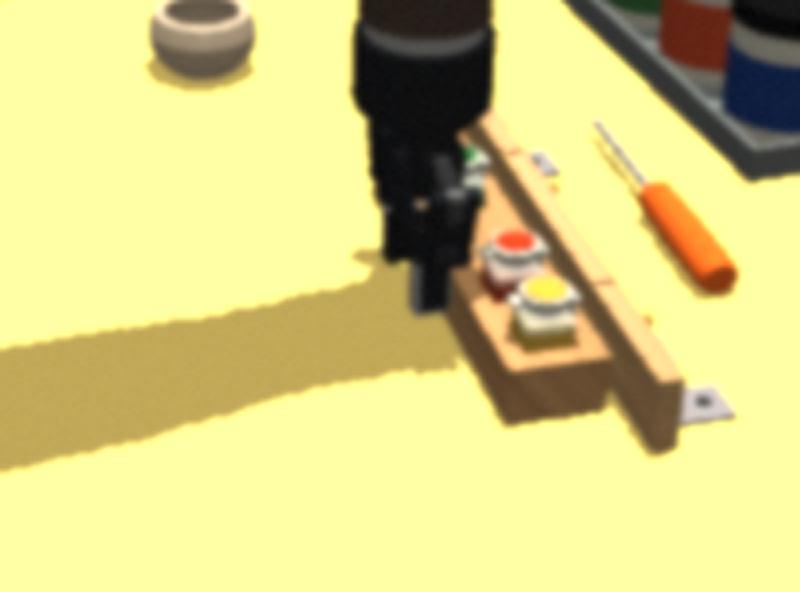

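The rack is square and upright (front-right corner at (505,420)), with roughly 9 mm left to the panel. Closing in slowly.

>>> carry_out(
  increments=[5,-0.15,0,0,0,5,-0.15,0,0,0,5,-0.15,0,0,0,5,-0.1,0,0,0,5,0,0,0,0],
)

```text
clock: 24.25
eef_pos: [0.6132, 0.0165, 0.0077]
tool_rot: [0.041, 0.999, -0.0, 0.0]
ft_force: [-0.9, 0.7, 0.6]
grip_width: 0.0502
grasp_force: 0.6
```

>>> carry_out(
  increments=[5,-0.05,0,0,0,5,-0.05,0,0,0,5,-0.05,0,0,0,5,-0.05,0,0,0,5,0,0,0,0],
)

```text
clock: 24.88
eef_pos: [0.6152, 0.0164, 0.0077]
tool_rot: [0.041, 0.999, -0.0, 0.0]
ft_force: [-0.9, -0.5, -0.4]
grip_width: 0.05
grasp_force: 0.5
```

>>> carry_out(
  increments=[5,-0.05,0,0,0,5,-0.05,0,0,0,5,-0.05,0,0,0,5,0,0,0,0,5,0,0,0,0],
)

```text
clock: 25.5
eef_pos: [0.616, 0.0163, 0.0077]
tool_rot: [0.041, 0.999, -0.0, -0.001]
ft_force: [-4.6, 0.2, 2.1]
grip_width: 0.0497
grasp_force: 2.0
```

>>> carry_out(
  increments=[5,-0.04,0,0,0,5,-0.04,0,0,0,5,-0.03,0,0,0,5,0,0,0,0,5,0,0,0,0],
)

```text
clock: 26.12
eef_pos: [0.6159, 0.0163, 0.0077]
tool_rot: [0.041, 0.999, 0.0, -0.002]
ft_force: [-6.9, 0.4, 3.7]
grip_width: 0.05
grasp_force: 3.6
```

```bash
python3 look.py
```

```text
26.125 [0.61594757 0.01628716 0.00770636] [0.026 0.643 0.016 0.947 0.    0.108] [-6.94666224  0.36263434  3.680815  ]
top rack 234 [645.5 -89.1] [47.1 54.4] 87.54
top panel 480 [690.1  12.4] [339.1  19.4] 85.49
rack []
rack_back []
rack_front [(0.21, [0.658, -0.364, 0.005])]
panel_mid []
side rack 479 [651.2 -25.5] [186.7  55.6] 85.43
side panel 574 [687.  -20.7] [284.6  19.2] 85.26
rack [(0.81, [0.649, 0.01, 0.0])]
rack_back [(0.62, [0.682, 0.014, 0.022])]
rack_front [(0.78, [0.629, 0.017, 0.018])]
panel_mid [(0.86, [0.683, 0.009, 0.024])]
top 13808 [0.706 0.146 0.595] [0.503 0.013 0.541]
```

View pics/s.png

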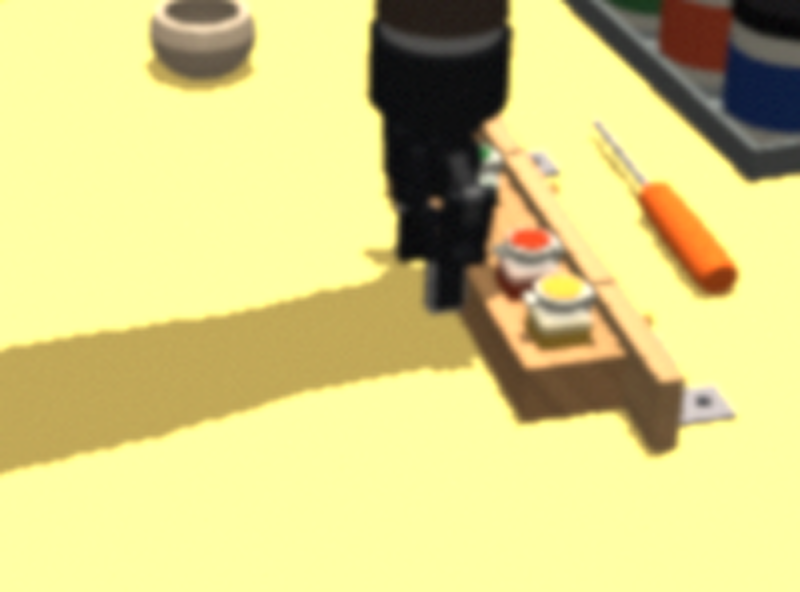

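Flush along its length, and the vials are still shut and upright. Building the push to about 12 N.

>>> carry_out(
  increments=[5,-0.04,0,0,0,5,-0.04,0,0,0,5,-0.04,0,0,0,5,0,0,0,0,5,0,0,0,0],
)

```text
clock: 27.45
eef_pos: [0.6159, 0.0163, 0.0077]
tool_rot: [0.041, 0.999, 0.0, -0.003]
ft_force: [-9.9, 0.6, 7.7]
grip_width: 0.0501
grasp_force: 5.1
```

>>> carry_out(
  increments=[5,-0.04,0,0,0,5,-0.03,0,0,0,5,0,0,0,0,5,0,0,0,0,5,0,0,0,0],
)

```text
clock: 28.08
eef_pos: [0.6159, 0.0162, 0.0077]
tool_rot: [0.041, 0.999, 0.0, -0.003]
ft_force: [-12.1, 1.1, 8.7]
grip_width: 0.0505
grasp_force: 6.0
```

>>> carry_out(
  increments=[5,0,0,0,0,5,0,0,0,0,5,0,0,0,0,5,0,0,0,0,5,0,0,0,0],
)

```text
clock: 28.7
eef_pos: [0.6159, 0.0163, 0.0077]
tool_rot: [0.041, 0.999, 0.0, -0.003]
ft_force: [-11.3, 0.3, 8.1]
grip_width: 0.0503
grasp_force: 6.0
```

>>> carry_out(
  increments=[5,0,0,0,0,5,0,0,0,0,5,0,0,0,0,5,0,0,0,0,5,0,0,0,0],
)

```text
clock: 29.32
eef_pos: [0.6159, 0.0163, 0.0077]
tool_rot: [0.041, 0.999, 0.0, -0.003]
ft_force: [-11.4, 0.4, 8.2]
grip_width: 0.0499
grasp_force: 6.0
```

```bash
python3 -c "
from workcell import bot
print(bot.job_done())"
```

```text
the job is handed in; nothing more can be done
None
```

The blue and red caps are pressed shut, and the rack stands flush against the panel, about 1 mm off centre by the cameras, with the arm still pressing it at about 11–12 N; the job is handed in, but no verdict came back.

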